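Close a bearing housing and take a probe reading on its cover

TASK

Set the loose round cover onto the open bearing housing so that it sits fully down and level, lowering it on rather than dropping it. Then take the spring-tipped probe out of its stand and hold its tip gently on the ringed mark of the cover's sloping pad, square to the pad's face, with the spring plunger about half pushed in. Finish while holding it there for the reading, without moving the nuts, bolt, plastic ring and screwdriver lying around.

Things in the scene. Friction and masses are not known exactly. Their poses are not given: they have to be found in the camera images.
- housing: grey bearing housing fixed to the bench: an upright open round pot, outer diameter 120, bore diameter 100, 80 high (flat rim 10 wide), on a foot plate 150 x 110 x 14. Origin: centre of its underside on the bench
- rim (a point): centre of the housing's open mouth, at rim height, 80 mm above the bench; z up
- cover: loose aluminium cover, about 0.45 kg, right way up on the bench. From its origin (centre of underside) up: spigot dia 95, 0-8 mm, chamfered, enters the bore with 2.5 mm to spare all round; flange dia 120, 8-18 mm; central round steel knob dia 30, 18-54 mm, to lift it by. z up. Seated, the flange lies on the rim, origin 8 mm below rim height. Any turn about the vertical will do
- pad: the cover's only pad, part of it: square block 26 x 26 on the flange, its face sloping down outwards at 20 degrees. Origin: centre of the face, in the middle of a dark ring of dia 15 with a dot, 38 mm from the cover's axis on its -x side, 27 mm above its origin. z: the face's outward normal, leaning away from the knob. The block reaches in to 26 mm from the cover's axis and 32 mm up
- stand: grey plastic block 80 x 80 x 75 high fixed to the bench with a vertical hole of diameter 24 through its middle, in which the probe hangs by its collar. Origin: centre of its underside; z up
- probe: pen probe, 0.2 kg, upright in the stand. Along its axis from the tip: plunger dia 8, round end (0-12 mm unpressed), steel barrel dia 20 (12-60), collar dia 34 (60-67, rests on the stand), black round grip dia 26 (67-145, hold here), cap (to 150). Origin: end of the unpressed plunger, 15 mm above the bench when in the stand; z along the axis towards the grip
- probe_tip (a point): end of the plunger; it moves up into the probe when pressed
- plunger (a joint): how far the plunger is pushed into the probe: 0 out, 0.010 m fully in. Spring: 1 N starts it moving, 3.5 N at half way (5 mm), 6 N fully in
- nut_a: bystander: hexagon nut about 34 wide, 16 high, origin centre of underside
- nut_b: bystander: larger hexagon nut about 42 wide, 20 high, origin centre of underside
- bolt: bystander: hexagon bolt standing on its head, 55 high, origin centre of underside
- thread_cap: bystander: plastic ring, diameter 36, 16 high, origin centre of underside
- screwdriver: bystander: screwdriver lying on the robot's right
Not all that is in view belongs to the job. Leave any purple or turquoise look-alike of the probe alone.

How it is judged:
By the outcome, as a careful person would: the job done as asked, in the order asked, and still so for the second after the job is handed in, while the arm keeps its last pose, push and grip.
It also fails if it takes over 64 s, if anything falls off the work surface, if the arm or the gripper's body presses on something with over 40 N, if the wrist force passes 120 N, or if a joint passes its speed limit or range.

ROBOT

A 6-joint arm with a two-finger parallel gripper is mounted at the origin on the work surface. World frame = base frame: x ahead of the robot, y to its left, z up, the work surface at z = 0. Lengths are in m, angles in rad, forces in N, time in s.
With the tool pointing down it reaches from about 0.25 to 0.725 m from the base axis. Payload 4 kg.
Tool frame: the origin (TCP) lies on the centre line of the jaws, within the pads' length; the fingertips stand 17 mm ahead of it and the grasp point (between the pads) lies 2 mm behind it; z points along the fingers, y is the line along which they close (so a half turn about z gives the same grasp; the last joint's range is limited). The gripper opens to 85 mm and grips with 20 to 120 N. Pads are 22 mm wide; open, the fingers measure 114 mm over their backs; the gripper's body (76 mm by 85 mm) begins 54 mm behind the grasp point. The pads swing forward as they close: fully open they stand 13 mm farther back than shut.
Start: joints at [1.318, 0.241, 0.005, 1.335, 0, 1.571], TCP at [0.125, 0.484, 0.248] pointing down, gripper open.
Joint ranges: [-2.72, 2.72], [-1.05, 1.87], [-1.09, 1.28], [-1.99, 2.15], [-1.42, 1.44], [-3.14, 3.14]. Speed limits (rad/s): [2.79, 2.79, 3.14, 3.14, 3.14, 3.14].

INTERFACE

Orientations are given as a unit quaternion [x, y, z, w].
In Python, from workcell import bot, camera, get_calibration gives the robot as it stands.
- The arm moves only by the tool apply_moves, never from a script. Its argument "steps" is a list of rows, each a list of 3 entries, a list of its own where there are three numbers: the shift along the tool's x, y, z as a fraction of full scale, then the turn, a rotation vector about the tool's x, y, z as a fraction of full scale, then the opening, from 0 (shut) to 1 (fully open). A call has exactly 8 rows; each row shifts and turns the commanded pose from where the row before left it, along the tool's axes as they then stand; what a row does not reach is not made up. Full scale, the value 1, is 20 cm for a shift and pi rad for a turn. A row lasts 1/12 s, in which the tool goes at most 41.7 mm and 7.16 degrees, less where a joint would pass 70% of its speed; a pose out of reach is approached as far as the arm can. A call with a number of a shift or a turn outside -1 to 1 is refused whole. A call with a gripper value outside its range is refused whole. The fingers move at their own pace and stop on an object; the grip force is fixed at half the most. Time passes only in rows, so rows that do not move let the fingers close, or fill a call up. It gives the time, the measured TCP pose, the force, the opening and the grip force at its end, in the units of the state.
- bot.get_obs(): the state, without advancing time (a new reading comes with each control period).
- camera(name): name is "scene" or "top" or "wrist"; returns (picture, depth): 400x640x3 uint8, red, green, blue; 400x640 float32, m along the optical axis (not along the pixel's ray), 0 where there is no reading.
- get_calibration(name): a dict with "fov_y" (degrees; the focal length in pixels is half the picture's height over the tangent of half this angle, whatever the lens; pixels are square), "cx", "cy" (the principal point, pixels), "dist_coeffs" ([k1, k2, p1, p2, k3] as OpenCV has them; the pictures are not rectified), "rvec" (rotation vector, rad) and "tvec" (3), from world to camera coordinates, as OpenCV has them. Camera axes: x right, y down, z forward; pixel columns grow to the right and rows downward; lengths in m; the calibration is good to about 2 mm. A picture is of the moment at which its call begins: read the wrist's pose just before it. get_calibration takes no time and is no camera call; for the wrist camera it gives the pose at the moment of the call.
- bot.job_done(): hands the job in; it is judged then, once.
The state is a dict: "clock": time; "joint_pos": joint angles; "joint_vel": joint speeds; "tau": joint torques, N m; "eef_pos": TCP position; "tool_rot": TCP orientation; "ft_force": force on the tool from outside, world axes, zero at the start; "ft_torque": the same for the moment, N m; "grip_width": finger opening in m; "grasp_force": force on a finger pad.
Only numpy, scipy, OpenCV 4.12 (cv2) and the standard library are available. Lean on these libraries where they do the work, as an engineer would, in place of code of your own. Each camera call takes 0.05 s, during which the arm holds its last target. There are 200 camera calls.

## Working session

There is one attempt and no reset: what is moved stays moved. The work goes in short steps, Python scripts to look and compute and a tool call to move; the robot and the scene stay as the last step left them, time stands still between calls to the robot, and variables do not carry over. Pictures are saved under pics/ and viewed, at most 10 in all, crops included, and the job is handed in when it is done.

Besides the shell and the picture viewer there is one more tool, called after "Emit:" as name(argument=value, ...), one argument or row to a line, values as JSON. apply_moves: Moves the arm, as the interface text tells. Its arguments: {"type":"object","properties":{"steps":{"type":"array"}},"required":["steps"]}

```bash
mkdir -p pics; ls; python3 - <<'E'
from workcell import bot,camera,get_calibration
import cv2,numpy as np
print(bot.get_obs())
for n in("scene","top"):
    p,d=camera(n);np.savez(f"{n}0.npz",p=p,d=d)
    cv2.imwrite(f"pics/{n}0.png",p[...,::-1]);print(n,get_calibration(n))
E
```

```text
pics
{'clock': 0.0, 'joint_pos': array([ 1.31801660e+00,  2.40169467e-01,  5.45405637e-03,  1.33575793e+00,
       -1.72731296e-05,  1.57082385e+00]), 'joint_vel': array([-0.00034077,  0.00074898, -0.00123474,  0.00145502, -0.00154605,
        0.00055323]), 'tau': array([-2.65904615e-02, -3.48103094e+01,  2.35933954e+01, -3.28079760e-01,
        8.11678794e-03, -3.66017433e-03]), 'eef_pos': array([0.12505139, 0.48410323, 0.2486954 ]), 'tool_rot': array([1.26067282e-01, 9.92021680e-01, 1.59114347e-04, 2.89219819e-05]), 'ft_force': array([0.25250442, 0.38537252, 0.40164591]), 'ft_torque': array([-0.03615311, -0.00810764, -0.00044469]), 'grasp_force': 2.647644728422165, 'grip_width': 0.0851998751825915}
scene {'fov_y': 53.227777079247275, 'cx': 318.5499489623396, 'cy': 204.43837746978733, 'dist_coeffs': array([0.03094634, 0.        , 0.        , 0.        , 0.        ]), 'rvec': array([ 2.53228137,  0.64774935, -0.19522621]), 'tvec': array([-0.4639862 , -0.22813322,  1.04889331])}
top {'fov_y': 55.45056539990769, 'cx': 321.16634838816873, 'cy': 205.87773811367586, 'dist_coeffs': array([-0.01109603,  0.        ,  0.        ,  0.        ,  0.        ]), 'rvec': array([ 2.15714748, -2.18637145,  0.06106993]), 'tvec': array([-0.01504085,  0.52602651,  0.93628646])}
```

View pics/top0.png

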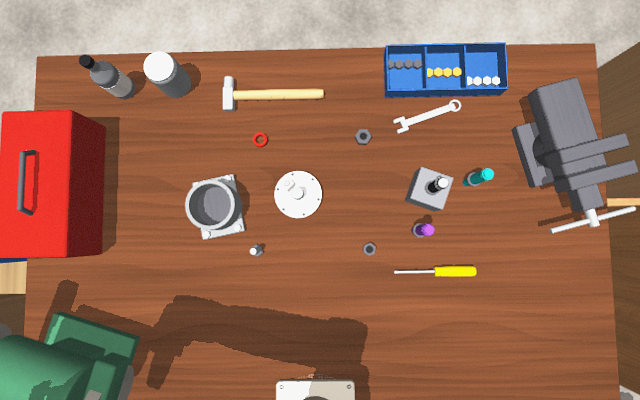

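View pics/scene0.png

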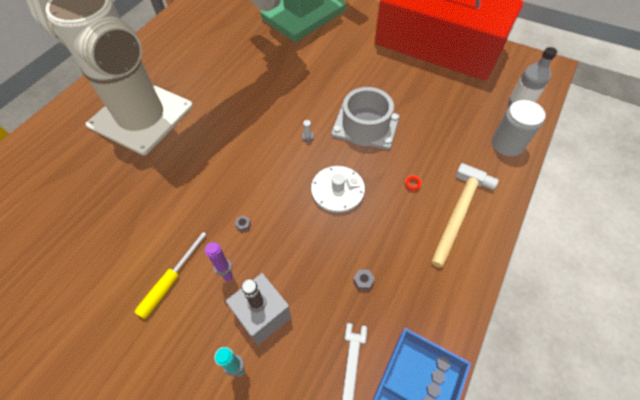

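The top view shows these candidates:
- **Housing:** pot at (212,205).
- **Cover:** disc at (298,194), with the knob and pad at about (290,185).
- **Probe:** the black and white pen in the grey stand at (440,184). The purple (424,230) and turquoise (483,176) pens are look-alikes to leave alone.
- **Bystanders:** nuts at (363,136) and (370,249), bolt at (257,251), red ring at (260,139), screwdriver at (435,271).

The scene view shows the same set.

```bash
cat > h.py <<'E'
import numpy as np,cv2
from workcell import bot,camera,get_calibration
def K(c):
    f=200/np.tan(np.radians(c['fov_y'])/2);return np.array([[f,0,c['cx']],[0,f,c['cy']],[0,0,1]])
def world(d,c):
    "depth image -> world points HxWx3 (nan where none)"
    v,u=np.mgrid[:400,:640].astype(np.float64)
    n=cv2.undistortPoints(np.stack([u,v],-1).reshape(-1,1,2),K(c),c['dist_coeffs']).reshape(400,640,2)
    P=np.dstack([n,np.ones((400,640))])*np.where(d>0,d,np.nan)[...,None]
    R=cv2.Rodrigues(c['rvec'])[0];return (P-c['tvec'])@R
def onplane(uv,z,c):
    n=cv2.undistortPoints(np.array(uv,float).reshape(-1,1,2),K(c),c['dist_coeffs']).reshape(-1,2)
    R=cv2.Rodrigues(c['rvec'])[0];o=-R.T@c['tvec'];r=np.c_[n,np.ones(len(n))]@R
    return o+r*((z-o[2])/r[:,2])[:,None]
def proj(p,c): return cv2.projectPoints(np.array(p,float).reshape(-1,1,3),c['rvec'],c['tvec'],K(c),c['dist_coeffs'])[0].reshape(-1,2)
def circ(p):
    A=np.c_[2*p[:,:2],np.ones(len(p))];s=np.linalg.lstsq(A,(p[:,:2]**2).sum(1),rcond=None)[0]
    return s[:2],np.sqrt(s[2]+s[0]**2+s[1]**2)
E
python3 - <<'E'
from h import *
seeds={'top':dict(housing=(212,205,40),cover=(298,194,32),probe=(438,186,30)),'scene':dict(housing=(368,115,45),cover=(338,189,35),probe=(256,300,40))}
zr=dict(housing=[(.074,.086)],cover=[(.013,.021),(.05,.058),(.023,.036)],probe=[(.07,.079),(.155,.172),(.10,.155)])
big=[]
for n in('top','scene'):
    z=np.load(n+'0.npz');c=get_calibration(n);W=world(z['d'],c)
    print(n,'base',proj([[0,0,0],[.125,.484,.248]],c).round(),'bench z',np.nanmedian(W[...,2]))
    for k,(u,v,r) in seeds[n].items():
        S=W[v-r:v+r,u-r:u+r].reshape(-1,3)
        for a,b in zr[k]:
            m=S[(S[:,2]>a)&(S[:,2]<b)]
            if len(m)<5: print(k,a,len(m));continue
            mn,mx=m.min(0),m.max(0)
            hull=cv2.convexHull(m[:,:2].astype(np.float32)).reshape(-1,2)
            cc=cv2.minEnclosingCircle(m[:,:2].astype(np.float32))
            print(k,(a,b),len(m),'med',np.median(m,0).round(4),'mid',((mn+mx)/2).round(4),'hullcirc',*[np.round(q,4) for q in circ(hull)],'minenc',np.round(cc[0],4),round(cc[1],4),'rect',[np.round(q,3) for q in cv2.minAreaRect(m[:,:2].astype(np.float32))])
    for (u,v,r) in [list(seeds[n].values())[1],list(seeds[n].values())[2]]:
        big.append(cv2.resize(z['p'][v-r:v+r,u-r:u+r],(390,390),interpolation=cv2.INTER_CUBIC))
cv2.imwrite('pics/crop.png',cv2.resize(np.vstack([np.hstack(big[:2]),np.hstack(big[2:])]),(600,600))[...,::-1])
# bystanders from the top view
z=np.load('top0.npz');c=get_calibration('top');W=world(z['d'],c)
for k,u,v in [('bolt',257,250),('nutb',363,136),('nuta',370,249),('ring',260,139),('purple',424,230),('turq',485,175),('vise',530,150),('sd',400,271)]:
    S=W[v-12:v+12,u-12:u+12].reshape(-1,3);S=S[S[:,2]>.008];print(k,np.median(S,0).round(3),S[:,2].max().round(3))
E
```

```text
top base [[315. 419.]
 [ 52. 413.]] bench z -0.0006085232613529548
housing (0.074, 0.086) 635 med [0.5287 0.2434 0.0788] mid [0.53   0.2419 0.0789] hullcirc [0.5302 0.242 ] 0.0596 minenc [0.5309 0.2416] 0.0609 rect [array([0.53 , 0.242]), array([0.119, 0.117]), np.float64(46.996)]
cover (0.013, 0.021) 1462 med [0.5526 0.031  0.0172] mid [0.5575 0.0364 0.017 ] hullcirc [0.558  0.0361] 0.0592 minenc [0.5582 0.036 ] 0.06 rect [array([0.557, 0.037]), array([0.117, 0.117]), np.float64(89.427)]
cover (0.05, 0.058) 112 med [0.5578 0.0358 0.0531] mid [0.5582 0.0369 0.0536] hullcirc [0.5582 0.0363] 0.0141 minenc [0.5581 0.0365] 0.015 rect [array([0.558, 0.036]), array([0.028, 0.028]), np.float64(44.365)]
cover (0.023, 0.036) 97 med [0.5811 0.06   0.0274] mid [0.5705 0.0492 0.0291] hullcirc [0.5675 0.0485] 0.0274 minenc [0.5717 0.0469] 0.032 rect [array([0.57 , 0.049]), array([0.063, 0.025]), np.float64(44.168)]
probe (0.07, 0.079) 888 med [ 0.555  -0.2781  0.0744] mid [ 0.5629 -0.2851  0.0745] hullcirc [ 0.5622 -0.2839] 0.0503 minenc [ 0.5625 -0.2855] 0.0551 rect [array([ 0.562, -0.286]), arr
[... 1643 characters left out ...]
, 0.172) 212 med [ 0.5633 -0.2844  0.1648] mid [ 0.5616 -0.2831  0.1617] hullcirc [ 0.5617 -0.2831] 0.0126 minenc [ 0.5616 -0.2831] 0.0133 rect [array([ 0.562, -0.284]), array([0.024, 0.024]), np.float64(32.586)]
probe (0.1, 0.155) 220 med [ 0.5694 -0.2863  0.1227] mid [ 0.5204 -0.2724  0.127 ] hullcirc [ 0.5224 -0.2654] 0.0524 minenc [ 0.5202 -0.2762] 0.0548 rect [array([ 0.521, -0.273]), array([0.025, 0.109]), np.float64(76.152)]
bolt [0.419 0.139 0.022] 0.057
nutb [ 0.703 -0.131  0.019] 0.024
nuta [ 0.417 -0.141  0.016] 0.02
ring [0.701 0.134 0.015] 0.018
purple [ 0.462 -0.25   0.132] 0.152
turq [ 0.58  -0.381  0.137] 0.153
vise [ 0.659 -0.546  0.03 ] 0.082
sd [ 0.361 -0.223  0.015] 0.018
```

View pics/crop.png

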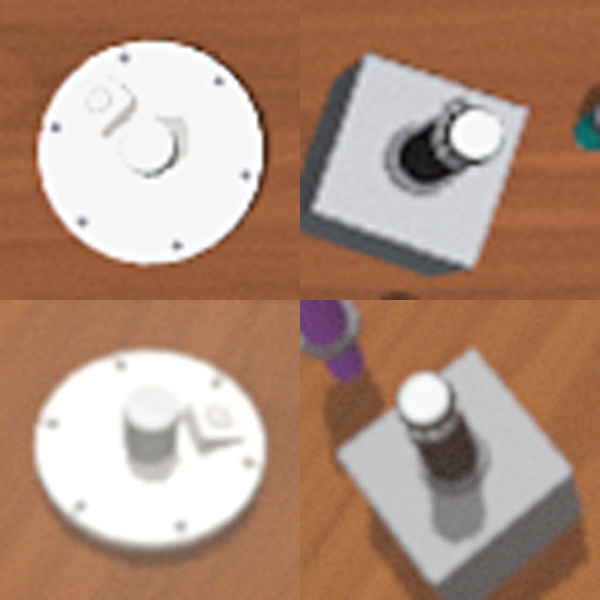

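The cover's centre is at about (0.558, 0.037), with the pad at azimuth 45°. The housing is at (0.530, 0.2425) and the probe at (0.562, -0.284). The crop confirms the black probe in the grey stand, and the ringed pad on the cover. I'll move above the cover and turn the jaws so they close across the pad's direction.

Emit:
apply_moves(
  steps=[
    [[-0.166,-0.1015,0.025],[0,0,0],1],
    [[-0.166,-0.1015,0.025],[0,0,0],1],
    [[-0.166,-0.1015,0.025],[0,0,0],1],
    [[-0.166,-0.1015,0.025],[0,0,0],1],
    [[-0.166,-0.1015,0.025],[0,0,0],1],
    [[-0.166,-0.1015,0.025],[0,0,0],1],
    [[-0.166,-0.1015,0.025],[0,0,0],1],
    [[-0.166,-0.1015,0.025],[0,0,0],1],
  ],
)

```text
clock: 0.77
eef_pos: [0.3421, 0.2585, 0.2074]
tool_rot: [0.126, 0.992, -0.0, -0.0]
ft_force: [0.1, -0.5, -4.6]
grip_width: 0.0853
grasp_force: 0.0
```

Emit:
apply_moves(
  steps=[
    [[-0.166,-0.1015,0.025],[0,0,0],1],
    [[-0.166,-0.1015,0.025],[0,0,0],1],
    [[-0.166,-0.1015,0.025],[0,0,0],1],
    [[-0.166,-0.1015,0.025],[0,0,0],1],
    [[-0.166,-0.1015,0.025],[0,0,0],1],
    [[-0.166,-0.1015,0.025],[0,0,0],1],
    [[-0.166,-0.1015,0.025],[0,0,0],1],
    [[-0.166,-0.1015,0.025],[0,0,0],1],
  ],
)

```text
clock: 1.43
eef_pos: [0.5585, 0.035, 0.167]
tool_rot: [0.126, 0.992, -0.0, -0.001]
ft_force: [0.4, 1.3, -5.1]
grip_width: 0.0851
grasp_force: 0.0
```

Emit:
apply_moves(
  steps=[
    [[0,0,0],[0,0,0.0396],1],
    [[0,0,0],[0,0,0.0396],1],
    [[0,0,0],[0,0,0.0396],1],
    [[0,0,0],[0,0,0.0396],1],
    [[0,0,0],[0,0,0.0396],1],
    [[0,0,0],[0,0,0.0396],1],
    [[0,0,0],[0,0,0.0396],1],
    [[0,0,0],[0,0,0.0396],1],
  ],
)

```text
clock: 2.1
eef_pos: [0.5574, 0.0367, 0.1671]
tool_rot: [0.587, 0.81, -0.001, -0.001]
ft_force: [-0.2, 1.0, -4.7]
grip_width: 0.0851
grasp_force: 0.0
```

Emit:
apply_moves(
  steps=[
    [[0,0,0],[0,0,0.0396],1],
    [[0,0,0],[0,0,0.0396],1],
    [[0,0,0],[0,0,0.0396],1],
    [[0,0,0],[0,0,0.0396],1],
    [[0,0,0],[0,0,0.0396],1],
    [[0,0,0],[0,0,0.0396],1],
    [[0,0,0],[0,0,0.0396],1],
    [[0,0,0],[0,0,0.0396],1],
  ],
)

```text
clock: 2.77
eef_pos: [0.5574, 0.0367, 0.1672]
tool_rot: [0.902, 0.431, -0.001, -0.0]
ft_force: [-1.0, -0.6, -5.7]
grip_width: 0.0854
grasp_force: 0.0
```

```bash
cat >> h.py <<'E'
from scipy.spatial.transform import Rotation as Ro
def tool(o): return Ro.from_quat(o['tool_rot'])
def togo(o,p,R=None):
    "shift (fractions) in tool axes and turn (fractions) to world target"
    t=tool(o);s=t.inv().apply(np.array(p)-o['eef_pos'])/.2
    r=(t.inv()*R).as_rotvec()/np.pi if R is not None else None
    print('shift',s.round(4),'turn',None if r is None else r.round(4))
E
python3 - <<'E'
from h import *
o=bot.get_obs();c=get_calibration('wrist');p,d=camera('wrist');W=world(d,c)
cv2.imwrite('pics/w1.png',p[...,::-1]);np.savez('w1.npz',p=p,d=d)
near=np.hypot(W[...,0]-.558,W[...,1]-.037)
for a,b,r in[(.014,.021,.07),(.049,.058,.03)]:
    m=W[(W[...,2]>a)&(W[...,2]<b)&(near<r)]
    if len(m)>9:
        h=cv2.convexHull(m[:,:2].astype(np.float32)).reshape(-1,2);print(len(m),np.median(m[:,2]),circ(h))
m=W[(W[...,2]>.023)&(W[...,2]<.034)&(near<.06)&(near>.022)];print('pad',len(m),m.mean(0),np.degrees(np.arctan2(*(m.mean(0)[:2]-[.558,.037])[::-1])))
print(np.degrees(np.arctan2(*tool(o).as_matrix()[1::-1,1])), o['joint_pos'])
E
```

```text
11197 0.01735553597473761 (array([0.55779718, 0.03692109]), np.float64(0.059762714713461534))
1061 0.0532730444380983 (array([0.55782098, 0.03703787]), np.float64(0.014595334700648274))
pad 875 [0.58279396 0.06208033 0.0270767 ] 45.32896863686294
-38.881734311096686 [ 6.58204640e-02  4.03431250e-01  1.90867961e-02  1.18878939e+00
 -2.53338918e-05  2.31522974e+00]
```

View pics/w1.png

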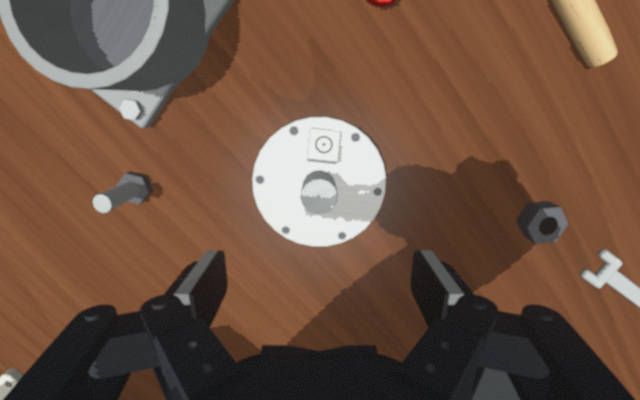

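The wrist view shows the cover centred at (320,182) with its pad at (324,145). It is under the jaws to within 0.5 mm. I'll descend and grip the knob.

Emit:
apply_moves(
  steps=[
    [[0,0,0.1],[0,0,0.0323],0.7],
    [[0,0,0.1],[0,0,0],0.7],
    [[0,0,0.1],[0,0,0],0.7],
    [[0,0,0.1],[0,0,0],0.7],
    [[0,0,0.1],[0,0,0],0.7],
    [[0,0,0.08],[0,0,0],0.7],
    [[0,0,0.04],[0,0,0],0.7],
    [[0,0,0],[0,0,0],0.7],
  ],
)

```text
clock: 3.48
eef_pos: [0.5559, 0.0366, 0.0416]
tool_rot: [0.921, 0.389, -0.003, -0.001]
ft_force: [0.4, -1.3, -5.7]
grip_width: 0.0598
grasp_force: 0.0
```

Emit:
apply_moves(
  steps=[
    [[0,0,0],[0,0,0],0.4],
    [[0,0,0],[0,0,0],0.3],
    [[0,0,0],[0,0,0],0.2],
    [[0,0,0],[0,0,0],0],
    [[0,0,0],[0,0,0],0],
    [[0,0,0],[0,0,0],0],
    [[0,0,0],[0,0,0],0],
    [[0,0,0],[0,0,0],0],
  ],
)

```text
clock: 4.15
eef_pos: [0.5589, 0.0371, 0.0458]
tool_rot: [0.922, 0.388, 0.001, 0.0]
ft_force: [-2.6, 1.3, 6.2]
grip_width: 0.0285
grasp_force: 60.5
```

Emit:
apply_moves(
  steps=[
    [[0,0,-0.03],[0,0,0],0],
    [[0,0,-0.06],[0,0,0],0],
    [[0,0,-0.09],[0,0,0],0],
    [[0,0,-0.1],[0,0,0],0],
    [[0,0,-0.1],[0,0,0],0],
    [[0,0,-0.1],[0,0,0],0],
    [[0,0,-0.08],[0,0,0],0],
    [[0,0,-0.04],[0,0,0],0],
  ],
)

```text
clock: 4.82
eef_pos: [0.5583, 0.0364, 0.1649]
tool_rot: [0.922, 0.388, -0.0, 0.0]
ft_force: [1.2, -0.2, -10.0]
grip_width: 0.0282
grasp_force: 59.9
```

Emit:
apply_moves(
  steps=[
    [[0,0,0],[0,0,-0.01],0],
    [[0,0,0],[0,0,-0.02],0],
    [[0,0,0],[0,0,-0.03],0],
    [[0,0,0],[0,0,-0.0375],0],
    [[0,0,0],[0,0,-0.0375],0],
    [[0,0,0],[0,0,-0.0375],0],
    [[0,0,0],[0,0,-0.0375],0],
    [[0,0,0],[0,0,-0.0375],0],
  ],
)

```text
clock: 5.48
eef_pos: [0.5568, 0.0364, 0.1621]
tool_rot: [0.704, 0.71, -0.002, -0.001]
ft_force: [0.2, -0.2, -10.7]
grip_width: 0.0283
grasp_force: 59.9
```

Emit:
apply_moves(
  steps=[
    [[0,0,0],[0,0,-0.0375],0],
    [[0,0,0],[0,0,-0.0375],0],
    [[0,0,0],[0,0,-0.0375],0],
    [[0,0,0],[0,0,-0.0375],0],
    [[0,0,0],[0,0,-0.0375],0],
    [[0,0,0],[0,0,-0.0375],0],
    [[0,0,0],[0,0,-0.0375],0],
    [[0,0,0],[0,0,-0.0375],0],
  ],
)

```text
clock: 6.15
eef_pos: [0.5568, 0.0364, 0.1621]
tool_rot: [0.305, 0.952, -0.001, -0.002]
ft_force: [-0.0, -0.4, -10.5]
grip_width: 0.0284
grasp_force: 59.9
```

Emit:
apply_moves(
  steps=[
    [[0,0,0],[0,0,-0.0375],0],
    [[0,0,0],[0,0,-0.0375],0],
    [[0,0,0],[0,0,-0.0375],0],
    [[0,0,0],[0,0,-0.0375],0],
    [[0,0,0],[0,0,-0.0375],0],
    [[0,0,0],[0,0,-0.0375],0],
    [[0,0,0],[0,0,-0.0275],0],
    [[0,0,0],[0,0,-0.015],0],
  ],
)

```text
clock: 6.82
eef_pos: [0.5569, 0.0364, 0.162]
tool_rot: [-0.109, 0.994, -0.0, -0.002]
ft_force: [-0.1, 0.8, -11.7]
grip_width: 0.0283
grasp_force: 59.9
```

```bash
python3 - <<'E'
from h import *
o=bot.get_obs();R=tool(o).as_matrix()
print(o['eef_pos'],'y az',np.degrees(np.arctan2(R[1,1],R[0,1])),'tilt',np.degrees(np.arccos(-R[2,2])),o['joint_pos'],o['grasp_force'])
togo(o,[.530,.2425,.17])
c=get_calibration('wrist');p,d=camera('wrist');W=world(d,c)
L=tool(o).inv().apply((W-o['eef_pos']).reshape(-1,3)).reshape(W.shape)  # in tool frame
m=L[(abs(L[...,2]-.03)<.012)&(np.hypot(L[...,0],L[...,1])<.075)]
# flange top plane, robust
h=np.histogram(m[:,2],40);z0=h[1][h[0].argmax()];f=m[abs(m[:,2]-z0)<.004]
A=np.c_[f[:,:2],np.ones(len(f))];s=np.linalg.lstsq(A,f[:,2],rcond=None)[0]
print('flange z',z0,'slopes',s,'circle',circ(cv2.convexHull(f[:,:2].astype(np.float32)).reshape(-1,2)),len(f))
cv2.imwrite('pics/w2.png',p[...,::-1])
E
```

```text
[0.55686382 0.03640155 0.16204871] y az 102.55452633487893 tilt 0.2477842609834542 [ 6.56080264e-02  4.07574305e-01  1.14314759e-02  1.17892951e+00
 -6.46755028e-04 -1.53508443e-01] 59.869598150253296
shift [-0.0927  1.0351 -0.0401] turn None
flange z 0.028419249755376002 slopes [ 0.0017595  -0.00019762  0.02851457] circle (array([-8.49348412e-05, -5.00107059e-04]), np.float64(0.059698338944825444)) 21842
```

Emit:
apply_moves(
  steps=[
    [[-0.0116,0.06,-0.005],[0,0,0],0],
    [[-0.0116,0.12,-0.005],[0,0,0],0],
    [[-0.0116,0.18,-0.005],[0,0,0],0],
    [[-0.0116,0.2,-0.005],[0,0,0],0],
    [[-0.0116,0.2,-0.005],[0,0,0],0],
    [[-0.0116,0.15,-0.005],[0,0,0],0],
    [[-0.0116,0.09,-0.005],[0,0,0],0],
    [[-0.0116,0.035,-0.005],[0,0,0],0],
  ],
)

```text
clock: 7.53
eef_pos: [0.5303, 0.2468, 0.1711]
tool_rot: [-0.109, 0.994, 0.0, -0.001]
ft_force: [0.2, 0.6, -9.9]
grip_width: 0.0281
grasp_force: 60.1
```

Emit:
apply_moves(
  steps=[
    [[0,0,0],[0,0,-0.02],0],
    [[0,0,0],[0,0,-0.03],0],
    [[0,0,0],[0,0,-0.0167],0],
    [[0,0,0],[0,0,0],0],
    [[0,0,0],[0,0,0],0],
    [[0,0,0],[0,0,0],0],
    [[0,0,0],[0,0,0],0],
    [[0,0,0],[0,0,0],0],
  ],
)

```text
clock: 8.2
eef_pos: [0.532, 0.2427, 0.1722]
tool_rot: [-0.21, 0.978, -0.0, -0.0]
ft_force: [1.1, -0.1, -11.5]
grip_width: 0.0285
grasp_force: 60.2
```

```bash
cat > chk.py <<'E'
from h import *
o=bot.get_obs();R=tool(o).as_matrix()
print(o['eef_pos'],'y az',np.degrees(np.arctan2(R[1,1],R[0,1])),'tilt',np.degrees(np.arccos(-R[2,2])),o['ft_force'])
togo(o,[.530,.2428,.1265])
for n in('top','scene','wrist'):
    c=get_calibration(n);p,d=camera(n);W=world(d,c)
    r=np.hypot(W[...,0]-.53,W[...,1]-.2428)
    for lab,a,b,rm in(('rim',.072,.086,.064),('flange',.12,.15,.063)):
        m=W[(W[...,2]>a)&(W[...,2]<b)&(r<rm)]
        if len(m)>50:
            h=cv2.convexHull(m[:,:2].astype(np.float32)).reshape(-1,2);k=h
            for _ in range(3):
                q,ra=circ(k);e=abs(np.hypot(*(h-q).T)-.06)  # keep points on the outer circle
                k=h[e<max(.002,np.percentile(e,50))]
            print(n,lab,len(m),np.median(m[:,2]).round(4),q.round(4),ra.round(4),len(k))
E
python3 chk.py
```

```text
[0.53202413 0.24272395 0.17221152] y az 114.29674043793298 tilt 0.010849420528424733 [  1.14494168  -0.13924409 -11.47878222]
shift [0.009  0.0045 0.2286] turn None
top rim 268 0.0788 [0.5297 0.2411] 0.0591 22
top flange 1190 0.1434 [0.5325 0.2415] 0.0596 42
scene rim 397 0.0799 [0.5306 0.242 ] 0.0592 22
scene flange 1353 0.145 [0.5324 0.243 ] 0.0597 45
wrist rim 1089 0.0791 [0.5289 0.2423] 0.0591 28
wrist flange 22501 0.1437 [0.5322 0.2424] 0.0597 58
```

Emit:
apply_moves(
  steps=[
    [[0.0108,0.0027,0.04],[0,0,0],0],
    [[0,0,0.05],[0,0,0],0],
    [[0,0,0.05],[0,0,0],0],
    [[0,0,0.03],[0,0,0],0],
    [[0,0,0.02],[0,0,0],0],
    [[0,0,0.01],[0,0,0],0],
    [[0,0,0.01],[0,0,0],0],
    [[0,0,0.01],[0,0,0],0],
  ],
)

```text
clock: 9.02
eef_pos: [0.5301, 0.2427, 0.1284]
tool_rot: [-0.211, 0.977, 0.0, 0.0]
ft_force: [-0.3, -0.1, -10.7]
grip_width: 0.0282
grasp_force: 60.2
```

Emit:
apply_moves(
  steps=[
    [[0,0,0.007],[0,0,0],0],
    [[0,0,0.007],[0,0,0],0],
    [[0,0,0.007],[0,0,0],0],
    [[0,0,0.007],[0,0,0],0],
    [[0,0,0.005],[0,0,0],0],
    [[0,0,0.003],[0,0,0],0],
    [[0,0,0],[0,0,0],0],
    [[0,0,0],[0,0,0],0],
  ],
)

```text
clock: 9.68
eef_pos: [0.5298, 0.2426, 0.1211]
tool_rot: [-0.211, 0.977, 0.0, -0.0]
ft_force: [-0.1, 1.2, -9.6]
grip_width: 0.0285
grasp_force: 60.2
```

Emit:
apply_moves(
  steps=[
    [[0,0,0.003],[0,0,0],0],
    [[0,0,0.003],[0,0,0],0],
    [[0,0,0.003],[0,0,0],0],
    [[0,0,0.003],[0,0,0],0],
    [[0,0,0.003],[0,0,0],0],
    [[0,0,0],[0,0,0],0],
    [[0,0,0],[0,0,0],0],
    [[0,0,0],[0,0,0],0],
  ],
)

```text
clock: 10.35
eef_pos: [0.5298, 0.2426, 0.1181]
tool_rot: [-0.211, 0.977, 0.0, -0.0]
ft_force: [0.5, -0.1, -10.0]
grip_width: 0.0284
grasp_force: 60.2
```

Emit:
apply_moves(
  steps=[
    [[0,0,0.002],[0,0,0],0],
    [[0,0,0.002],[0,0,0],0],
    [[0,0,0.002],[0,0,0],0],
    [[0,0,0.001],[0,0,0],0],
    [[0,0,0.001],[0,0,0],0],
    [[0,0,0],[0,0,0],0],
    [[0,0,0],[0,0,0],0],
    [[0,0,0],[0,0,0],0],
  ],
)

```text
clock: 11.02
eef_pos: [0.5299, 0.2426, 0.1178]
tool_rot: [-0.211, 0.977, 0.0, 0.001]
ft_force: [-4.1, -2.1, 5.1]
grip_width: 0.028
grasp_force: 61.4
```

Emit:
apply_moves(
  steps=[
    [[0,0,-0.006],[0,0,0],0],
    [[0,0,0],[0,0,0],0.4],
    [[0,0,0],[0,0,0],0.6],
    [[0,0,0],[0,0,0],0.7],
    [[0,0,0],[0,0,0],0.7],
    [[0,0,0],[0,0,0],0.7],
    [[0,0,-0.05],[0,0,0],0.7],
    [[0,0,-0.1],[0,0,0],0.7],
  ],
)

```text
clock: 11.68
eef_pos: [0.5281, 0.2417, 0.1457]
tool_rot: [-0.211, 0.977, -0.001, -0.003]
ft_force: [-0.0, 0.6, -5.1]
grip_width: 0.0596
grasp_force: 0.0
```

Emit:
apply_moves(
  steps=[
    [[0,0,-0.12],[0,0,0],0.7],
    [[0,0,-0.12],[0,0,0],0.7],
    [[0,0,-0.1],[0,0,0],0.7],
    [[0,0,-0.05],[0,0,0],0.7],
    [[0,0,0],[0,0,0],0.7],
    [[0,0,0],[0,0,0],0.7],
    [[0,0,0],[0,0,0],0.7],
    [[0,0,0],[0,0,0],0.7],
  ],
)

```text
clock: 12.35
eef_pos: [0.5289, 0.2422, 0.2239]
tool_rot: [-0.211, 0.977, -0.0, -0.002]
ft_force: [-0.3, -0.2, -5.6]
grip_width: 0.0597
grasp_force: 0.0
```

```bash
cat > cov.py <<'E'
from h import *
o=bot.get_obs();print(o['clock'],o['eef_pos'],o['ft_force'].round(1),o['joint_pos'].round(3))
for n in('top','scene','wrist'):
    c=get_calibration(n);p,d=camera(n);W=world(d,c);np.savez(n+'c.npz',p=p,d=d,**{k:c[k] for k in c})
    r=np.hypot(W[...,0]-.53,W[...,1]-.2426)
    f=W[(abs(W[...,2]-.09)<.006)&(r<.062)]
    if len(f)<100: print(n,'few');continue
    for _ in range(3):
        A=np.c_[f[:,:2]-[.53,.2426],np.ones(len(f))];s=np.linalg.lstsq(A,f[:,2],rcond=None)[0];f=f[abs(A@s-f[:,2])<.003]
    k=W[(abs(W[...,2]-.126)<.004)&(r<.03)]
    q=W[(W[...,2]>.0945)&(W[...,2]<.105)&(r>.022)&(r<.06)]
    cc=circ(cv2.convexHull(f[:,:2].astype(np.float32)).reshape(-1,2))
    kc=circ(cv2.convexHull(k[:,:2].astype(np.float32)).reshape(-1,2)) if len(k)>9 else None
    print(n,'flange z',s[2].round(4),'tilt deg',np.degrees(np.hypot(*s[:2])).round(2),'circ',cc,'knob',kc,'pad',len(q))
    if len(q)>30:
        a=q.mean(0);A=np.c_[q[:,:2]-a[:2],np.ones(len(q))];s=np.linalg.lstsq(A,q[:,2],rcond=None)[0]
        nn=np.array([-s[0],-s[1],1]);nn/=np.linalg.norm(nn)
        print('   pad mean',a.round(4),'az',np.degrees(np.arctan2(a[1]-cc[0][1],a[0]-cc[0][0])).round(1),'normal',nn.round(3),'slope',np.degrees(np.arccos(nn[2])).round(1),'naz',np.degrees(np.arctan2(nn[1],nn[0])).round(1))
p=np.load('wristc.npz')['p'];cv2.imwrite('pics/w3.png',p[...,::-1])
E
python3 cov.py
```

```text
12.35 [0.52892225 0.24216273 0.22389796] [-0.3 -0.2 -5.6] [0.429 0.417 0.191 1.348 0.    0.004]
top flange z 0.0892 tilt deg 0.28 circ (array([0.53011479, 0.24059565]), np.float64(0.058899405896024826)) knob (array([0.53002851, 0.24171485]), np.float64(0.013833669906878936)) pad 120
   pad mean [0.4984 0.2269 0.0989] az -156.7 normal [-0.181 -0.126  0.975] slope 12.7 naz -145.2
scene flange z 0.0906 tilt deg 0.02 circ (array([0.53093876, 0.24251717]), np.float64(0.05965540581485463)) knob (array([0.53127812, 0.24236418]), np.float64(0.014432677935578122)) pad 105
   pad mean [0.4997 0.2272 0.0995] az -153.8 normal [-0.125 -0.152  0.98 ] slope 11.4 naz -129.5
wrist flange z 0.0893 tilt deg 0.07 circ (array([0.53018259, 0.24221512]), np.float64(0.059774428707192045)) knob (array([0.53014932, 0.24213719]), np.float64(0.014680296669570365)) pad 1028
   pad mean [0.4971 0.2275 0.0988] az -156.1 normal [-0.255 -0.114  0.96 ] slope 16.2 naz -155.8
```

View pics/w3.png

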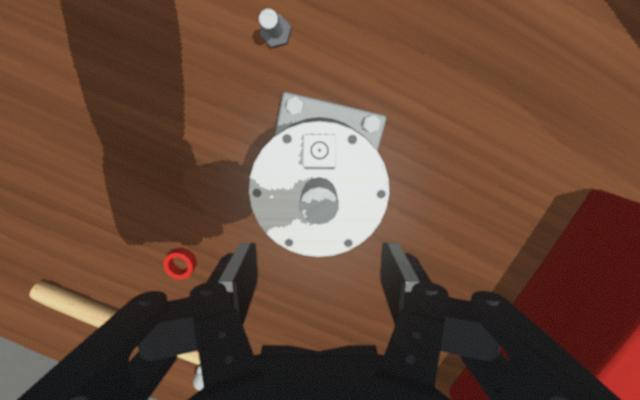

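The wrist view shows the cover seated and level at (320,188), with the flange top at 0.089–0.091 m in all three views and under 0.3° of tilt. The ringed pad is at (320,150) and faces the robot. I'll go above the probe.

Emit:
apply_moves(
  steps=[
    [[0.0584,-0.1542,-0.0081],[0,0,0],0.7],
    [[0.0584,-0.1542,-0.0081],[0,0,0],0.7],
    [[0.0584,-0.1542,-0.0081],[0,0,0],0.7],
    [[0.0584,-0.1542,-0.0081],[0,0,0],0.7],
    [[0.0584,-0.1542,-0.0081],[0,0,0],0.7],
    [[0.0584,-0.1542,-0.0081],[0,0,0],0.7],
    [[0.0584,-0.1542,-0.0081],[0,0,0],0.7],
    [[0.0584,-0.1542,-0.0081],[0,0,0],0.7],
  ],
)

```text
clock: 13.17
eef_pos: [0.5461, -0.0223, 0.2383]
tool_rot: [-0.211, 0.977, 0.0, -0.0]
ft_force: [0.7, 0.5, -5.9]
grip_width: 0.0597
grasp_force: 0.0
```

Emit:
apply_moves(
  steps=[
    [[0.0584,-0.1542,-0.0081],[0,0,0],0.7],
    [[0.0584,-0.1542,-0.0081],[0,0,0],0.7],
    [[0.0584,-0.1542,-0.0081],[0,0,0],0.7],
    [[0.0584,-0.1542,-0.0081],[0,0,0],0.7],
    [[0.0584,-0.1542,-0.0081],[0,0,0],0.7],
    [[0.0584,-0.1542,-0.0081],[0,0,0],0.7],
    [[0.0584,-0.1542,-0.0081],[0,0,0],0.7],
    [[0.0584,-0.1542,-0.0081],[0,0,0],0.7],
  ],
)

```text
clock: 13.83
eef_pos: [0.5627, -0.2856, 0.2511]
tool_rot: [-0.211, 0.977, 0.0, -0.0]
ft_force: [0.3, 0.7, -5.3]
grip_width: 0.0597
grasp_force: 0.0
```

Emit:
apply_moves(
  steps=[
    [[0,0,0],[0,0,0],0.7],
    [[0,0,0],[0,0,0],0.7],
    [[0,0,0],[0,0,0],0.7],
    [[0,0,0],[0,0,0],0.7],
    [[0,0,0],[0,0,0],0.7],
    [[0,0,0],[0,0,0],0.7],
    [[0,0,0],[0,0,0],0.7],
    [[0,0,0],[0,0,0],0.7],
  ],
)

```text
clock: 14.5
eef_pos: [0.5633, -0.2833, 0.2519]
tool_rot: [-0.212, 0.977, -0.0, 0.0]
ft_force: [0.7, -0.1, -4.9]
grip_width: 0.0598
grasp_force: 0.0
```

```bash
python3 - <<'E'
from h import *
z=np.load('wristc.npz');c={k:z[k] for k in z.files if k not in'pd'};c['fov_y']=float(c['fov_y'])
p=z['p'];g=cv2.cvtColor(p,cv2.COLOR_RGB2GRAY)[138:163,307:333]
m=cv2.inRange(g,0,int(np.median(g))-25);n,l,s,ce=cv2.connectedComponentsWithStats(m)
for i in range(1,n):
    if s[i,4]>3: print('ring/dot comp',s[i],onplane(ce[i]+[307,138],.099,c)[0].round(4))
o=bot.get_obs();print(o['eef_pos'],o['tool_rot'].round(4),o['joint_pos'].round(3))
c=get_calibration('wrist');p,d=camera('wrist');W=world(d,c)
r=np.hypot(W[...,0]-.5617,W[...,1]+.2845)
for a,b in((.158,.172),(.085,.158)):
    m=W[(W[...,2]>a)&(W[...,2]<b)&(r<.03)]
    if len(m)>20: print(len(m),np.median(m[:,2]),circ(cv2.convexHull(m[:,:2].astype(np.float32)).reshape(-1,2)))
q=W[(abs(W[...,2]-.075)<.005)&(r<.06)];print('stand',len(q),cv2.minAreaRect(q[:,:2].astype(np.float32)))
cv2.imwrite('pics/w4.png',p[...,::-1])
E
```

```text
ring/dot comp [  3   3  19  19 141] [0.4956 0.2268 0.099 ]
ring/dot comp [11 10  3  4 10] [0.4953 0.2268 0.099 ]
[ 0.56325572 -0.2833237   0.25189326] [-2.115e-01  9.774e-01 -1.000e-04  1.000e-04] [-0.466  0.509  0.407  1.469  0.    -0.892]
879 0.16392801206619634 (array([ 0.56118249, -0.28544398]), np.float64(0.012466834013885087))
614 0.13221486486604292 (array([ 0.56115644, -0.28545802]), np.float64(0.013102742610266))
stand 4812 ((0.5615196824073792, -0.2853076756000519), (0.08036711066961288, 0.08045253902673721), 69.27656555175781)
```

View pics/w4.png

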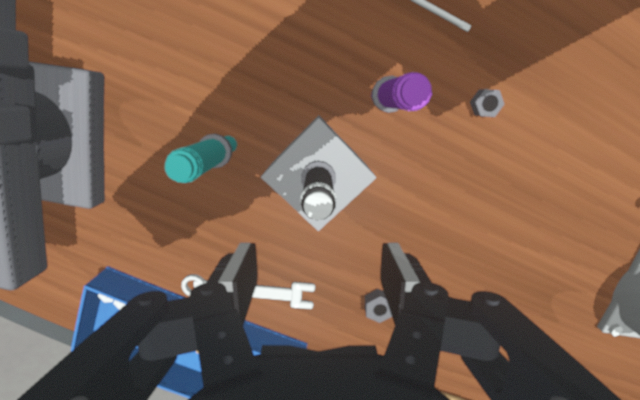

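The wrist view shows the black probe in the stand at (318,195), with the turquoise pen at (195,160) and the purple at (405,92), both clear of the jaws. I'll descend, grip and lift straight up.

Emit:
apply_moves(
  steps=[
    [[0.0134,-0.0055,0.04],[0,0,0],0.7],
    [[0,0,0.08],[0,0,0],0.7],
    [[0,0,0.1],[0,0,0],0.7],
    [[0,0,0.12],[0,0,0],0.7],
    [[0,0,0.12],[0,0,0],0.7],
    [[0,0,0.1],[0,0,0],0.7],
    [[0,0,0.04],[0,0,0],0.7],
    [[0,0,0.01],[0,0,0],0.7],
  ],
)

```text
clock: 15.22
eef_pos: [0.5594, -0.2855, 0.1269]
tool_rot: [-0.211, 0.978, 0.002, -0.002]
ft_force: [-0.0, -0.1, -5.7]
grip_width: 0.06
grasp_force: 0.0
```

Emit:
apply_moves(
  steps=[
    [[0,0,0],[0,0,0],0.5],
    [[0,0,0],[0,0,0],0.4],
    [[0,0,0],[0,0,0],0.3],
    [[0,0,0],[0,0,0],0.15],
    [[0,0,0],[0,0,0],0],
    [[0,0,0],[0,0,0],0],
    [[0,0,0],[0,0,0],0],
    [[0,0,0],[0,0,0],0],
  ],
)

```text
clock: 15.88
eef_pos: [0.5621, -0.2866, 0.1315]
tool_rot: [-0.211, 0.977, -0.001, 0.001]
ft_force: [-0.1, 0.2, 4.5]
grip_width: 0.0248
grasp_force: 59.3
```

Emit:
apply_moves(
  steps=[
    [[0,0,-0.02],[0,0,0],0],
    [[0,0,-0.05],[0,0,0],0],
    [[0,0,-0.09],[0,0,0],0],
    [[0,0,-0.12],[0,0,0],0],
    [[0,0,-0.15],[0,0,0],0],
    [[0,0,-0.15],[0,0,0],0],
    [[0,0,-0.15],[0,0,0],0],
    [[0,0,-0.1],[0,0,0],0],
  ],
)

```text
clock: 16.55
eef_pos: [0.5609, -0.2861, 0.2981]
tool_rot: [-0.211, 0.978, -0.0, 0.0]
ft_force: [0.5, -0.1, -6.7]
grip_width: 0.0245
grasp_force: 59.5
```

```bash
cat > pr.py <<'E'
from h import *
import sys
tag=sys.argv[1]
o=bot.get_obs();T=tool(o)
print(o['clock'],o['eef_pos'].round(4),T.as_matrix().round(3).tolist(),o['ft_force'].round(1),o['grip_width'],o['grasp_force'])
for n in('top','scene','wrist'):
    c=get_calibration(n);p,d=camera(n);W=world(d,c);np.savez(f'{n}_{tag}.npz',p=p,d=d,W=W,**{k:c[k] for k in c})
    cv2.imwrite(f'pics/{tag}_{n}.png',p[...,::-1])
    L=T.inv().apply((W-o['eef_pos']).reshape(-1,3)).reshape(W.shape)
    r=np.hypot(L[...,0],L[...,1])
    for a,b in((.022,.045),(.045,.062),(.062,.07),(.07,.1),(.1,.12)):
        s=(L[...,2]>a)&(L[...,2]<b)&(r<.03);m=L[s]
        if len(m)>8: print(n,(a,b),len(m),'mean xyz',m.mean(0).round(4),'mid',((m.min(0)+m.max(0))/2).round(4),'maxz',m[:,2].max().round(4))
E
python3 pr.py a
```

```text
16.55 [ 0.5609 -0.2861  0.2981] [[-0.911, -0.412, 0.001], [-0.412, 0.911, -0.0], [-0.0, -0.001, -1.0]] [ 0.5 -0.1 -6.7] 0.024476496399503812 59.462653398513794
top (0.045, 0.062) 19 mean xyz [-0.0034  0.0002  0.0504] mid [-0.001   0.0016  0.0509] maxz 0.0538
top (0.07, 0.1) 12 mean xyz [-0.0005  0.0081  0.0953] mid [0.0001 0.008  0.0946] maxz 0.0998
scene (0.022, 0.045) 139 mean xyz [-0.0091 -0.0061  0.0372] mid [-0.0052 -0.0007  0.0336] maxz 0.045
scene (0.045, 0.062) 96 mean xyz [-0.0085 -0.0068  0.0467] mid [-0.0052 -0.0005  0.0486] maxz 0.0522
scene (0.07, 0.1) 98 mean xyz [-0.006  -0.0054  0.0846] mid [-0.0033 -0.0029  0.0844] maxz 0.0988
wrist (0.022, 0.045) 648 mean xyz [ 0.0095 -0.0014  0.0328] mid [ 0.0059 -0.0017  0.0335] maxz 0.045
wrist (0.045, 0.062) 827 mean xyz [ 0.0082 -0.0015  0.0493] mid [ 0.004  -0.0016  0.0503] maxz 0.0555
wrist (0.07, 0.1) 203 mean xyz [ 0.0073 -0.0015  0.0893] mid [ 0.0053 -0.0017  0.0881] maxz 0.1
wrist (0.1, 0.12) 24 mean xyz [ 0.007  -0.001   0.1015] mid [ 0.0056 -0.0006  0.1019] maxz 0.1036
```

Emit:
apply_moves(
  steps=[
    [[-0.0324,0.1544,0],[0,0,0],0],
    [[-0.0324,0.1544,0],[0,0,0],0],
    [[-0.0324,0.1544,0],[0,0,0],0],
    [[-0.0324,0.1544,0],[0,0,0],0],
    [[-0.0324,0.1544,0],[0,0,0],0],
    [[-0.0324,0.1544,0],[0,0,0],0],
    [[-0.0324,0.1544,0],[0,0,0],0],
    [[-0.0324,0.1544,0],[0,0,0],0],
  ],
)

```text
clock: 17.37
eef_pos: [0.5042, -0.0383, 0.2923]
tool_rot: [-0.211, 0.978, 0.001, -0.003]
ft_force: [0.9, -0.1, -7.2]
grip_width: 0.0247
grasp_force: 59.7
```

Emit:
apply_moves(
  steps=[
    [[-0.0324,0.1544,0],[0,0,0],0],
    [[-0.0324,0.1544,0],[0,0,0],0],
    [[-0.0324,0.1544,0],[0,0,0],0],
    [[-0.0324,0.1544,0],[0,0,0],0],
    [[-0.0324,0.1544,0],[0,0,0],0],
    [[-0.0324,0.1544,0],[0,0,0],0],
    [[-0.0324,0.1544,0],[0,0,0],0],
    [[-0.0324,0.1544,0],[0,0,0],0],
  ],
)

```text
clock: 18.03
eef_pos: [0.4497, 0.2074, 0.2925]
tool_rot: [-0.211, 0.977, -0.001, -0.003]
ft_force: [1.3, 0.4, -7.2]
grip_width: 0.0246
grasp_force: 59.7
```

Emit:
apply_moves(
  steps=[
    [[0,0,0],[0,-0.0278,0],0],
    [[0,0,0],[0,-0.0278,0],0],
    [[0,0,0],[0,-0.0278,0],0],
    [[0,0,0],[0,-0.0278,0],0],
    [[0,0,0],[0,0,0],0],
    [[0,0,0],[0,0,0],0],
    [[0,0,0],[0,0,0],0],
    [[0,0,0],[0,0,0],0],
  ],
)

```text
clock: 18.7
eef_pos: [0.4529, 0.2071, 0.2959]
tool_rot: [-0.208, 0.963, 0.037, 0.169]
ft_force: [-0.1, 0.1, -7.7]
grip_width: 0.0249
grasp_force: 60.0
```

```bash
cat > fit.py <<'E'
from h import *
from scipy.optimize import least_squares
import sys
tag=sys.argv[1];az=np.radians(204.2)
n=np.array([.342*np.cos(az),.342*np.sin(az),.9397]);ya=np.array([-np.sin(az),np.cos(az),0])*-1
o=bot.get_obs();T=tool(o);M=T.as_matrix();ya*=np.sign(ya@M[:,1])
Rt=Ro.from_matrix(np.c_[np.cross(ya,-n),ya,-n])
pad=np.array([.4955,.2268,.099])
print('clock',o['clock'],o['eef_pos'].round(4),'ft',o['ft_force'].round(1),'angle to normal',np.degrees(np.arccos(-M[:,2]@n)).round(2),o['joint_pos'].round(2))
for h in(.1155+.025,): togo(o,pad+n*h,Rt)
for c_ in('wrist','scene','top'):
    c=get_calibration(c_);p,d=camera(c_);W=world(d,c);cv2.imwrite(f'pics/{tag}_{c_}.png',p[...,::-1]);np.savez(f'{tag}_{c_}.npz',p=p,W=W,tr=o['tool_rot'],ep=o['eef_pos'])
    L=T.inv().apply((W-o['eef_pos']).reshape(-1,3)).reshape(W.shape);r=np.hypot(L[...,0],L[...,1])
    for a,b,R in((.022,.045,.013),(.06,.102,.010)):
        m=L[(L[...,2]>a)&(L[...,2]<b)&(r<.022)]
        if len(m)>20:
            s=least_squares(lambda q:np.hypot(m[:,0]-q[0],m[:,1]-q[1])-R,[0,0],loss='soft_l1',f_scale=.001)
            print(c_,(a,b),len(m),'axis xy mm',(s.x*1e3).round(2),'res',np.abs(s.fun).mean().round(5))
    m=L[(L[...,2]>.04)&(r<.019)&(r>.0145)&(L[...,2]<.07)]
    if len(m)>5:print('  collar z',np.percentile(m[:,2],[2,50,98]).round(4))
    m=L[(L[...,2]>.09)&(r<.009)&(L[...,2]<.125)]
    if len(m)>3:print('  plunger',len(m),m.mean(0).round(4),'z',m[:,2].max().round(4))
E
python3 fit.py f1
```

```text
clock 18.7 [0.4529 0.2071 0.2959] ft [-0.1  0.1 -7.7] angle to normal 0.06 [ 0.43 -0.04 -0.25  1.01 -0.    0.  ]
shift [0.1162 0.0025 0.3027] turn [ 0.0003 -0.0002  0.0008]
wrist (0.022, 0.045) 672 axis xy mm [ 0.03 -0.17] res 0.00019
wrist (0.06, 0.102) 211 axis xy mm [0.27 0.13] res 0.00015
  collar z [0.0489 0.0503 0.0558]
scene (0.022, 0.045) 131 axis xy mm [-1.13  2.42] res 0.00071
scene (0.06, 0.102) 161 axis xy mm [-1.11  2.99] res 0.00082
  collar z [0.0468 0.0509 0.0552]
  plunger 42 [-0.0011 -0.004   0.099 ] z 0.1141
top (0.022, 0.045) 26 axis xy mm [ 0.24 -0.31] res 0.00029
top (0.06, 0.102) 32 axis xy mm [ 0.26 -0.01] res 0.00026
  collar z [0.0477 0.0512 0.0572]
```

Emit:
apply_moves(
  steps=[
    [[0.0166,0.0025,0.03],[0,0,0],0],
    [[0.0166,0,0.05],[0,0,0],0],
    [[0.0166,0,0.06],[0,0,0],0],
    [[0.0166,0,0.06],[0,0,0],0],
    [[0.0166,0,0.05],[0,0,0],0],
    [[0.0166,0,0.03],[0,0,0],0],
    [[0.0166,0,0.0227],[0,0,0],0],
    [[0,0,0],[0,0,0],0],
  ],
)

```text
clock: 19.52
eef_pos: [0.4495, 0.2062, 0.2292]
tool_rot: [-0.208, 0.963, 0.036, 0.168]
ft_force: [-0.3, 0.2, -7.4]
grip_width: 0.0247
grasp_force: 60.0
```

Emit:
apply_moves(
  steps=[
    [[0,0,0],[0,0,0],0],
    [[0,0,0],[0,0,0],0],
    [[0,0,0],[0,0,0],0],
    [[0,0,0],[0,0,0],0],
    [[0,0,0],[0,0,0],0],
    [[0,0,0],[0,0,0],0],
    [[0,0,0],[0,0,0],0],
    [[0,0,0],[0,0,0],0],
  ],
)

```text
clock: 20.18
eef_pos: [0.4505, 0.2067, 0.2309]
tool_rot: [-0.208, 0.963, 0.037, 0.17]
ft_force: [-0.2, -0.4, -7.2]
grip_width: 0.0245
grasp_force: 60.0
```

```bash
python3 fit.py f2; python3 - <<'E'
import cv2,numpy as np
from h import *
out=[]
for n in('wrist','scene'):
    c=get_calibration(n);z=np.load(f'f2_{n}.npz');u,v=proj([[.4955,.2268,.105]],c)[0].astype(int);u=np.clip(u,50,590);v=np.clip(v,50,350);print(n,u,v)
    out.append(cv2.resize(z['p'][v-50:v+50,u-50:u+50],(400,400),interpolation=cv2.INTER_CUBIC))
cv2.imwrite('pics/f2c.png',np.hstack(out)[...,::-1])
E
```

```text
clock 20.1833 [0.4505 0.2067 0.2309] ft [-0.2 -0.4 -7.2] angle to normal 0.06 [ 0.43 -0.01 -0.39  0.84 -0.    0.01]
shift [-0.0059 -0.0005  0.0013] turn [0.0003 0.0001 0.0008]
wrist (0.022, 0.045) 671 axis xy mm [ 0.05 -0.17] res 0.00019
wrist (0.06, 0.102) 210 axis xy mm [0.3  0.12] res 0.00016
  collar z [0.0489 0.0503 0.0556]
scene (0.022, 0.045) 108 axis xy mm [-1.29  3.04] res 0.00077
scene (0.06, 0.102) 136 axis xy mm [-0.59  1.69] res 0.0008
  collar z [0.046  0.0499 0.0559]
  plunger 30 [-0.     -0.0054  0.0988] z 0.1141
top (0.022, 0.045) 28 axis xy mm [ 0.63 -0.72] res 0.0003
top (0.06, 0.102) 26 axis xy mm [ 0.65 -0.34] res 0.00025
  collar z [0.0484 0.0515 0.0554]
wrist 318 195
scene 352 96
```

View pics/f2c.png

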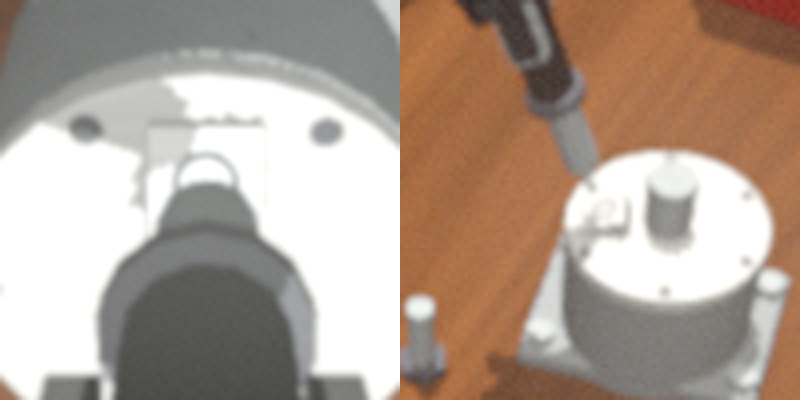

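Emit:
apply_moves(
  steps=[
    [[-0.004,-0.001,0.02],[0,0,0],0],
    [[-0.004,-0.001,0.025],[0,0,0],0],
    [[0,0,0.025],[0,0,0],0],
    [[0,0,0.02],[0,0,0],0],
    [[0,0,0.01],[0,0,0],0],
    [[0,0,0],[0,0,0],0],
    [[0,0,0],[0,0,0],0],
    [[0,0,0],[0,0,0],0],
  ],
)

```text
clock: 21.0
eef_pos: [0.4584, 0.2098, 0.2126]
tool_rot: [-0.208, 0.963, 0.037, 0.17]
ft_force: [-0.0, 0.5, -7.7]
grip_width: 0.0247
grasp_force: 60.0
```

Emit:
apply_moves(
  steps=[
    [[0,0,0],[0,0,0],0],
    [[0,0,0],[0,0,0],0],
    [[0,0,0],[0,0,0],0],
    [[0,0,0],[0,0,0],0],
    [[0,0,0],[0,0,0],0],
    [[0,0,0],[0,0,0],0],
    [[0,0,0],[0,0,0],0],
    [[0,0,0],[0,0,0],0],
  ],
)

```text
clock: 21.67
eef_pos: [0.4583, 0.2098, 0.2125]
tool_rot: [-0.208, 0.963, 0.037, 0.17]
ft_force: [0.2, 0.8, -7.6]
grip_width: 0.0248
grasp_force: 60.0
```

```bash
cat > st.py <<'E'
from h import *
az=np.radians(204.2);n=np.array([.342*np.cos(az),.342*np.sin(az),.9397]);pad=np.array([.4955,.2268,.099])
f=[]
for i in range(5):
    camera('scene');o=bot.get_obs();f.append(o['ft_force'])
f=np.array(f)
M=tool(o).as_matrix();e=o['eef_pos']+M@np.array([.00035,.00025,.1158])-pad
t=np.array([-np.cos(az),-np.sin(az),0])
print(o['clock'],'tip(unpressed)-pad: along n mm',(e@n*1e3).round(2),'tool x,y mm',(M.T@e*1e3).round(2),'ang',np.degrees(np.arccos(-M[:,2]@n)).round(2),'f',f.mean(0).round(2),'std',f.std(0).round(2),'f.n',(f.mean(0)@n).round(2),o['grasp_force'])
E
python3 st.py
python3 - <<'E'
from h import *
n='wrist';c=get_calibration(n);p,d=camera(n);u,v=proj([[.4955,.2268,.1]],c)[0].astype(int);print(u,v)
cv2.imwrite('pics/f3.png',cv2.resize(p[v-50:v+50,u-60:u+60],(720,600),interpolation=cv2.INTER_CUBIC)[...,::-1])
E
```

```text
21.9167 tip(unpressed)-pad: along n mm 4.88 tool x,y mm [-0.07  0.11 -4.88] ang 0.06 f [-0.07 -0.17 -7.76] std [0.55 0.21 0.62] f.n -7.24 59.96494174003601
319 196
```

View pics/f3.png

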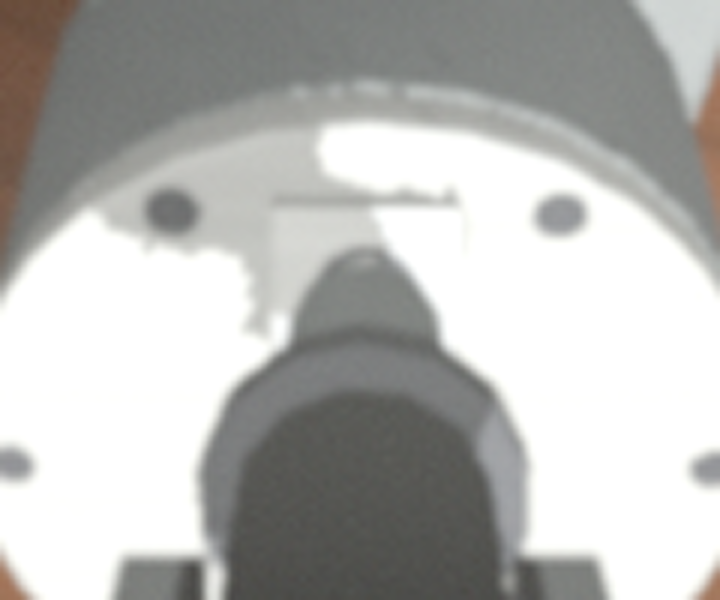

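The wrist crop shows the barrel at column 366, against the pad's sides at 270 and 465 (middle 367), so it is centred sideways. I'll touch down and press.

Emit:
apply_moves(
  steps=[
    [[0,0,0.005],[0,0,0],0],
    [[0,0,0.007],[0,0,0],0],
    [[0,0,0.007],[0,0,0],0],
    [[0,0,0.007],[0,0,0],0],
    [[0,0,0.007],[0,0,0],0],
    [[0,0,0.005],[0,0,0],0],
    [[0,0,0],[0,0,0],0],
    [[0,0,0],[0,0,0],0],
  ],
)

```text
clock: 22.63
eef_pos: [0.4607, 0.2109, 0.2055]
tool_rot: [-0.208, 0.963, 0.037, 0.17]
ft_force: [-0.8, 0.7, -5.7]
grip_width: 0.0246
grasp_force: 60.0
```

```bash
python3 st.py
```

```text
22.8833 tip(unpressed)-pad: along n mm -2.61 tool x,y mm [-0.15  0.1   2.61] ang 0.06 f [-1.14 -0.25 -4.53] std [0.8  0.5  0.45] f.n -3.87 59.96755599975586
```

```bash
sed -i 's/range(5)/range(30)/' st.py; python3 st.py; python3 fit.py f4 | grep -v shift
```

```text
24.3833 tip(unpressed)-pad: along n mm -2.69 tool x,y mm [-0.07  0.09  2.69] ang 0.05 f [-0.94 -0.28 -4.89] std [0.58 0.49 0.52] f.n -4.27 59.96856987476349
clock 24.3833 [0.4607 0.2108 0.2054] ft [-0.3 -0.3 -4.8] angle to normal 0.05 [ 0.43  0.04 -0.42  0.77 -0.    0.  ]
wrist (0.022, 0.045) 665 axis xy mm [ 0.06 -0.17] res 0.00019
wrist (0.06, 0.102) 208 axis xy mm [0.34 0.11] res 0.00017
  collar z [0.0487 0.0504 0.0559]
  plunger 27 [ 0.0071 -0.0012  0.1137] z 0.1149
scene (0.022, 0.045) 110 axis xy mm [-0.66  1.92] res 0.00089
scene (0.06, 0.102) 120 axis xy mm [-0.69  1.97] res 0.00076
  collar z [0.0459 0.0509 0.0555]
  plunger 52 [-0.0005 -0.0041  0.105 ] z 0.1173
top (0.022, 0.045) 21 axis xy mm [ 0.49 -0.82] res 0.00027
top (0.06, 0.102) 21 axis xy mm [ 0.8  -0.21] res 0.0003
  collar z [0.0475 0.0509 0.057 ]
  plunger 9 [-0.0051 -0.0052  0.1079] z 0.1159
```

Emit:
apply_moves(
  steps=[
    [[0,0,-0.01],[0,0,0],0],
    [[0,0,-0.02],[0,0,0],0],
    [[0,0,-0.02],[0,0,0],0],
    [[0,0,-0.01],[0,0,0],0],
    [[0,0,0],[0,0,0],0],
    [[0,0,0],[0,0,0],0],
    [[0,0,0],[0,0,0],0],
    [[0,0,0],[0,0,0],0],
  ],
)

```text
clock: 25.2
eef_pos: [0.4568, 0.2091, 0.2164]
tool_rot: [-0.208, 0.963, 0.037, 0.17]
ft_force: [0.0, -0.1, -7.5]
grip_width: 0.025
grasp_force: 60.0
```

```bash
python3 st.py
```

```text
26.7 tip(unpressed)-pad: along n mm 9.29 tool x,y mm [-0.06  0.09 -9.29] ang 0.05 f [ 0.05  0.15 -7.25] std [0.55 0.49 0.45] f.n -6.85 59.96478974819183
```

Emit:
apply_moves(
  steps=[
    [[0,0,0.01],[0,0,0],0],
    [[0,0,0.014],[0,0,0],0],
    [[0,0,0.012],[0,0,0],0],
    [[0,0,0.01],[0,0,0],0],
    [[0,0,0.008],[0,0,0],0],
    [[0,0,0.008],[0,0,0],0],
    [[0,0,0.005],[0,0,0],0],
    [[0,0,0.003],[0,0,0],0],
  ],
)

```text
clock: 27.37
eef_pos: [0.4613, 0.2111, 0.2036]
tool_rot: [-0.208, 0.963, 0.037, 0.17]
ft_force: [-1.1, -0.7, -4.7]
grip_width: 0.0247
grasp_force: 60.0
```

Emit:
apply_moves(
  steps=[
    [[0,0,0],[0,0,0],0],
    [[0,0,0],[0,0,0],0],
    [[0,0,0],[0,0,0],0],
    [[0,0,0],[0,0,0],0],
    [[0,0,0],[0,0,0],0],
    [[0,0,0],[0,0,0],0],
    [[0,0,0],[0,0,0],0],
    [[0,0,0],[0,0,0],0],
  ],
)

```text
clock: 28.03
eef_pos: [0.4613, 0.2112, 0.2035]
tool_rot: [-0.208, 0.963, 0.037, 0.17]
ft_force: [-2.1, -0.1, -3.7]
grip_width: 0.0247
grasp_force: 60.0
```

```bash
python3 st.py; python3 fit.py f5 | grep wrist; python3 cov.py | grep -E "flange"
python3 - <<'E'
from h import *
z=np.load('f5_scene.npz')['p'];cv2.imwrite('pics/f5c.png',cv2.resize(z[40:160,290:440],(750,600),interpolation=cv2.INTER_CUBIC)[...,::-1])
E
```

```text
29.5333 tip(unpressed)-pad: along n mm -4.71 tool x,y mm [-0.05  0.1   4.71] ang 0.05 f [-1.61 -0.59 -4.15] std [0.41 0.52 0.47] f.n -3.31 59.98408555984497
wrist (0.022, 0.045) 673 axis xy mm [ 0.11 -0.18] res 0.00018
wrist (0.06, 0.102) 213 axis xy mm [0.47 0.18] res 0.00015
top flange z 0.0891 tilt deg 0.11 circ (array([0.53077868, 0.24164848]), np.float64(0.059551524805490634)) knob (array([0.53066237, 0.24156605]), np.float64(0.014168899239408166)) pad 61
scene flange z 0.0906 tilt deg 0.23 circ (array([0.53063553, 0.24251063]), np.float64(0.059498115377532905)) knob (array([0.53103218, 0.2425265 ]), np.float64(0.014513296899736227)) pad 76
wrist flange z 0.0894 tilt deg 0.24 circ (array([0.5297548 , 0.24216997]), np.float64(0.059738570610547166)) knob None pad 334
```

View pics/f5c.png

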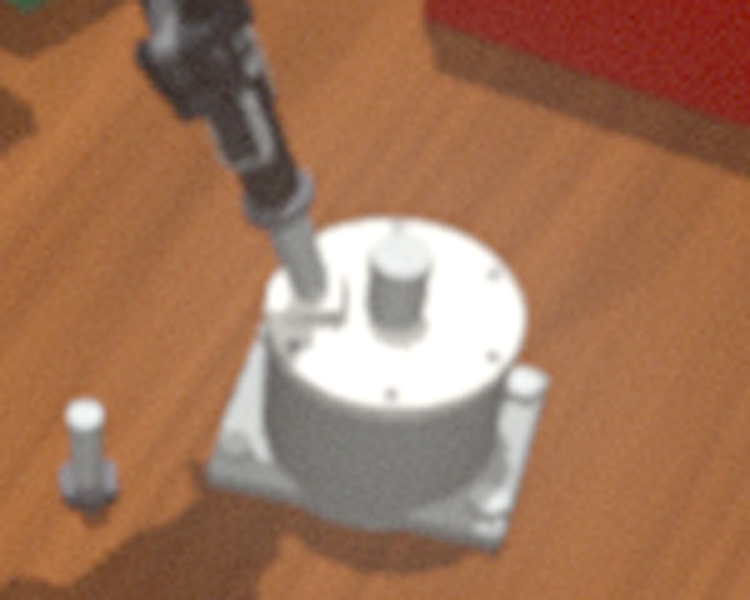

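The crop shows the probe on the pad at (315,300) with the cover level. The push is 3.54 N, which puts the plunger about 5 mm in. I'm handing in.

```bash
python3 -c "
from workcell import bot
print(bot.job_done())"
```

```text
the job is handed in; nothing more can be done
None
```

The cover sits fully down and level on the housing, and the probe is held square on the ringed mark with the plunger about 5 mm in (3.5 N); the job was handed in at about 30 s, with no verdict shown.

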